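Lift the box column four clicks and hold it

ROBOT

A 7-joint arm with a two-finger parallel gripper is mounted at the origin on the work surface; the furniture and walls round the work are solid. World frame = base frame: x ahead of the robot, y to its left, z up, the work surface at z = 0. Lengths are in m, angles in rad, forces in N, time in s.
With the tool pointing down it reaches from about 0.425 to 0.925 m from the base axis. Payload 6.8 kg.
Tool frame: the origin (TCP) lies at the very end of the fingers, on their centre line; the grasp point (between the pads) lies 19 mm behind it; z points along the fingers, x is the direction in which the jaws open and shut, and the axes are right-handed (so a half turn about z gives the same grasp; the last joint's range is limited). The gripper opens to 85 mm and grips with 20 to 120 N. Pads are 22 mm wide; open, the fingers measure 114 mm over their backs; the gripper's body (76 mm by 85 mm) begins 54 mm behind the grasp point. The pads swing forward as they close: fully open they stand 13 mm farther back than shut.
Start: joints at [0.993, 0.477, 0.022, 1.555, -0.011, 1.109, -0.083], TCP at [0.306, -0.602, 0.231] pointing down, gripper open.
Joint ranges: [-2.96, 2.96], [-0.34, 2.1], [-1.41, 1.46], [0.24, 2.44], [-1.37, 4.51], [0.17, 1.92], [-2.96, 2.96]. Speed limits (rad/s): [2.39, 2.39, 3.14, 3.14, 3.14, 3.14, 3.14].

INTERFACE

Orientations are given as a unit quaternion [w, x, y, z].
In Python, from station import bot gives the robot as it stands.
- The arm moves only by the shell command python3 -m creep 'ROWS' [FORCE]. ROWS is JSON, a list that holds one entry, the list of rows, each a list of 7 numbers: the shift along the tool's x, y, z in cm, then the turn, a rotation vector about the tool's x, y, z in rad, then the opening, from 0 (shut) to 1 (fully open). In form: [[[dx, dy, dz, wx, wy, wz, claw], ...]]. A call has 1 to 10 rows; each row is the pose to reach, as a shift and turn from the pose commanded when the call began, along the tool's axes at that moment; what a row does not reach only later rows make up. A row lasts 1/8 s, in which the tool goes at most 62.5 mm and 10.7 degrees, less where a joint would pass 70% of its speed; a pose out of reach is approached as far as the arm can. A call with a gripper value outside its range is refused whole. The fingers move at their own pace and stop on an object; FORCE is the grip in N (left out, the last holds). Time passes only in rows, so rows that repeat a pose let the fingers close. It gives the time, the measured TCP pose, the force and the opening at its end, in the units of the state.
- bot.get_obs(): the state, without advancing time (a new reading comes with each control period).
- bot.read_camera(name): name is "scene" or "top"; returns (picture, depth): 400x640x3 uint8, blue, green, red; 400x640 float32, m along the optical axis (not along the pixel's ray), 0 where there is no reading.
- bot.calibration(name): a dict with "mtx" (3x3 intrinsics, pixels), "rvec" (rotation vector, rad) and "tvec" (3), from world to camera coordinates, as OpenCV has them. Camera axes: x right, y down, z forward; pixel columns grow to the right and rows downward; lengths in m; the calibration is good to about 2 mm. A picture is of the moment at which its call begins. calibration takes no time and is no camera call.
- bot.hand_in(): hands the job in, once; it reports no verdict.
Trained networks look in the newest picture that a camera, given by its name, has taken for a name from the list of things; names that differ only in an ending like _2 or _b are one class to them, and where a whole thing is asked for, a point or a joint stands for the part that bears it (a point fixed in the world has none). Each returns a list of dicts, best first, with "p" (0 to 1); they miss things now and then, are a little off and sometimes report something else, mostly with a low value. They report only what shows in the picture. A call takes as long as a camera call.
- bot.find_in(camera, label): "xy" ([column, row] in pixels, amid what is visible of it).
- bot.silhouettes(camera, label): "mask" (400x640 bool, what is visible of it) and "xy" ([column, row] in pixels, amid what is visible of it).
The state is a dict: "t": time; "q": joint angles; "joint_vel": joint speeds; "joint_torque": joint torques, N m; "eef_pos": TCP position; "tool_rot": TCP orientation; "contact_force": force on the tool from outside, world axes, zero at the start; "torque": the same for the moment, N m; "gripper_width": opening from 0.0 (shut) to 1.0 (fully open).
Only numpy, scipy, OpenCV 4.12 (cv2) and the standard library are available. Lean on these libraries where they do the work, as an engineer would, in place of code of your own. Each camera call takes 0.05 s, during which the arm holds its last target.

TASK

Set the white ring box upright in the middle of the click lift's cork table and stack the flat box squarely on top of it, with its edges parallel. Then take the red knob and swing the lift's lever, counter-clockwise from above, exactly four clicks from rest, never on to a fifth, so that the column rises without toppling. The lever springs back when let go, so finish while still holding the knob in the fourth click; leave the cup, the stone and the bottle where they stand.

Things in the scene. Friction and masses are not known exactly. Their poses are not given: they have to be found in the camera images.
- ring_box_centre (a point): Centre of the loose, closed, frosted white ring box, 40 (x) by 46 (y) by 46 (z) mm, 0.12 kg, half-way up (23 mm above its underside). The walls across y are flat, 44 mm apart, the lid 1 mm proud of them on the top 2 mm; a small lid lip juts at the -x side. The lid stays shut. z up.
- flat_box_centre (a point): Centre of the loose, closed flat white burr box, 40 (x) by 53 (y) by 13 (z) mm, 0.08 kg, half-way up (6.5 mm above its underside). The side walls across y are flat and 52 mm apart; a small lip juts from the -x side. The lid stays shut. z up.
- table_top (a point): Centre of the upper face of the lift's square table (84 mm plate, 76 mm cork pad), 48 mm above the bench at rest; x, y along its edges, z up. It rises 28 mm per rad of the lever and stays level. The lift's fixed grey housing, 110 (x) by 230 (y) by 26 mm high, has the same axes; the housing's centre is 65 mm, the lever's pivot 120 mm to the +y side of the table's centre.
- knob_centre (a point): Upright red round knob on the free end of the lever, 18 mm thick, 45 mm tall, not spinning on it; this point is its centre, 73 mm above the bench, on a circle of 95 mm radius about the pivot. Its x axis points along the lever, away from the pivot. The steel lever bar lies under it, bar top 22 mm below the knob's centre.
- ring_mark (a point): Centre (on the lever's upright pivot axis, 29 mm up) of the brass index ring, 47 mm radius with seven steel pins, under the lever. It is clamped 0 to 0.14 rad counter-clockwise of the lever at rest, differently each time, and stays so. The lever is in click n when the knob's x axis is n x 12 degrees (0.2094 rad) counter-clockwise, from above, of this point's x axis.
- lift_lever (a joint): Lever angle, rad: 0 at rest on its stop, grows counter-clockwise from above, to 1.7. A spring and the table push it back with 5 N (at the knob) at rest, 7 N in click 4. In each click the push felt jumps from about 3 N below that to 3 N above, then fades back as the pawl rides over the next pin. Click 1 lies 0.21 to 0.35 rad from rest, the next each 0.2094 rad on.
- cup: Upturned white aluminium cup, 57 mm across, 48 mm high; a bystander. Origin at the centre of its underside.
- stone: Brown pumice stone, 32 x 48 x 23 mm; a bystander. Origin at the centre of its underside.
- bottle: Clear square dropper bottle, 30 x 30 mm, 86 mm high; a bystander. Origin at the centre of its underside.

How it is judged:
By the outcome, as a careful person would: the job done as asked, in the order asked, and still so for the second after the job is handed in, while the arm keeps its last pose, push and grip.
It also fails if it takes over 72 s, if anything falls off the work surface, if the arm or the gripper's body presses on something with over 40 N, if the wrist force passes 120 N, or if a joint passes its speed limit or range.

## Working session

There is one attempt and no reset: what is moved stays moved. The work goes in short steps, Python scripts to look and compute and a shell command to move; the robot and the scene stay as the last step left them, time stands still between calls to the robot, and variables do not carry over. Pictures are saved under pics/ and viewed, and the job is handed in when it is done.

```bash
ls; mkdir -p pics; python3 - <<'E'
from station import bot
import cv2
o=bot.get_obs(); print({k:(v if not hasattr(v,'round') else v) for k,v in o.items()})
for c in ("scene","top"):
    p,d=bot.read_camera(c); cv2.imwrite(f"pics/{c}0.png",p)
    k=bot.calibration(c); print(c,k)
E
```

```text
pics
{'t': 0.0, 'q': array([ 0.99289695,  0.47777793,  0.0223601 ,  1.55647362, -0.01147088,
        1.10929309, -0.0831045 ]), 'joint_vel': array([ 1.48951758e-04,  3.78376239e-04,  3.63105432e-04, -8.04238461e-04,
       -5.06969308e-04, -1.70798047e-05, -3.16483159e-04]), 'joint_torque': array([ 6.26285764e-04, -5.96444786e+01,  1.60818659e+00, -2.81193244e+01,
        1.24343482e-02,  9.27448331e-03, -7.70040202e-06]), 'eef_pos': array([ 0.30527288, -0.60135167,  0.23033163]), 'tool_rot': array([-4.02232593e-04,  8.52266593e-01, -5.23106895e-01, -8.18288981e-04]), 'contact_force': array([ 0.0892716 ,  0.5670029 , -0.25790547]), 'torque': array([ 0.05218433, -0.00286968,  0.00831398]), 'gripper_width': 0.9984184082852813}
scene {'mtx': array([[464.71024459,   0.        , 316.62357652],
       [  0.        , 464.71024459, 193.45386799],
       [  0.        ,   0.        ,   1.        ]]), 'rvec': array([ 1.38881017,  2.47337457, -0.61784995]), 'tvec': array([ 0.32736991, -0.38293332,  1.3479722 ])}
top {'mtx': array([[420.33592162,   0.        , 323.43800684],
       [  0.        , 420.33592162, 190.97786123],
       [  0.        ,   0.        ,   1.        ]]), 'rvec': array([ 2.17986415, -2.23005864,  0.06731113]), 'tvec': array([-0.03688312,  0.58553909,  0.87877274])}
```

View pics/scene0.png

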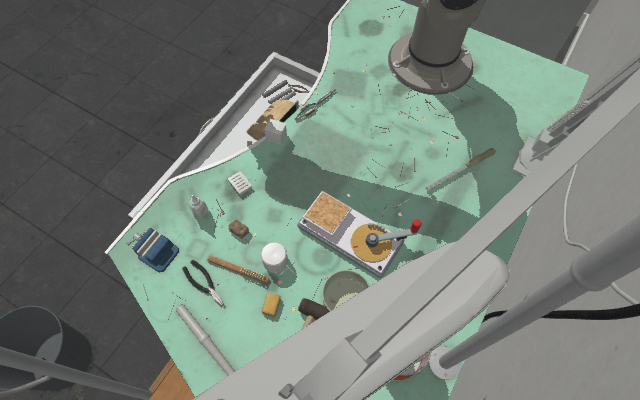

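View pics/top0.png

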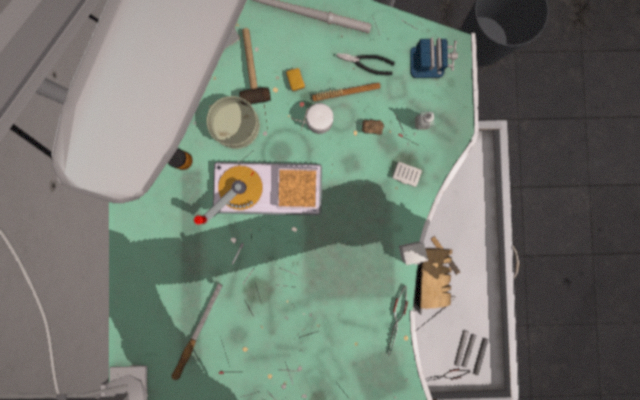

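The scene picture shows the lift (cork about (327,212), ring (372,243), red knob (416,227)), a white box at (275,131) by the bench edge, a flat slotted box at (239,183), the cup at (274,256), the stone at (238,229) and the bottle at (197,206). The top view shows the same things: cork (297,187), knob (201,219), white box (414,253), flat box (407,173).

```bash
cat > h.py <<'E'
from station import bot
import cv2, numpy as np
from scipy.spatial.transform import Rotation as R
def cal(c):
    k=bot.calibration(c); return k['mtx'],cv2.Rodrigues(k['rvec'])[0],np.array(k['tvec'])
def cloud(c,d):
    K,Rm,t=cal(c); v,u=np.mgrid[0:400,0:640]
    p=np.stack([(u-K[0,2])/K[0,0]*d,(v-K[1,2])/K[1,1]*d,d],-1)
    return (p-t)@Rm   # world
def ray(c,uv,z):
    K,Rm,t=cal(c); r=Rm.T@np.array([(uv[0]-K[0,2])/K[0,0],(uv[1]-K[1,2])/K[1,1],1]); o=-Rm.T@t
    return o+r*(z-o[2])/r[2]
def proj(c,p):
    K,Rm,t=cal(c); q=K@(Rm@np.array(p)+t); return q[:2]/q[2]
E
python3 - <<'E'
from h import *
np.set_printoptions(precision=4,suppress=True)
for c in ("scene","top"):
    p,d=bot.read_camera(c); P=cloud(c,d); np.save(f"pics/P_{c}.npy",P); cv2.imwrite(f"pics/{c}1.png",p)
    for l in ["ring_box_centre","flat_box_centre","table_top","knob_centre","ring_mark","cup","stone","bottle"]:
        for s in bot.silhouettes(c,l)[:2]:
            m=s['mask']&(d>0); Q=P[m]
            print(c,l,round(s['p'],2),np.round(s['xy']),m.sum(), np.median(Q,0) if len(Q) else None, np.percentile(Q,[3,97],axis=0).ravel() if len(Q) else '')
            if s is not None: np.save(f"pics/m_{c}_{l}_{round(s['p'],2)}.npy",s['mask'])
E
ls pics
```

```text
scene ring_box_centre 0.58 [279. 131.] 443 [ 0.4612 -0.2276  0.0438] [ 0.4336 -0.2554 -0.0005  0.4736 -0.2087  0.0506]
scene flat_box_centre 0.75 [243. 183.] 372 [ 0.6204 -0.2252  0.0137] [ 0.595  -0.2544 -0.0006  0.6415 -0.2009  0.0173]
scene table_top 0.8 [326. 211.] 1226 [0.593  0.0059 0.0485] [ 0.5519 -0.0343  0.0296  0.6312  0.0449  0.0521]
scene knob_centre 0.8 [398. 233.] 538 [0.5655 0.16   0.0522] [0.5275 0.1144 0.0274 0.6092 0.1998 0.0968]
scene ring_mark 0.69 [368. 244.] 1002 [0.6048 0.1223 0.0302] [0.5584 0.0836 0.0267 0.6386 0.1653 0.0376]
scene cup 0.89 [276. 258.] 605 [ 0.7446 -0.0383  0.0476] [ 0.7176 -0.0654  0.0123  0.7667 -0.0165  0.0516]
scene stone 0.61 [395. 233.] 509 [0.5636 0.1623 0.0524] [0.5292 0.1159 0.0375 0.6084 0.2007 0.0968]
scene stone 0.47 [242. 228.] 295 [ 0.7244 -0.1554  0.02  ] [ 0.7009 -0.1817 -0.0013  0.7372 -0.1358  0.0251]
scene bottle 0.66 [199. 206.] 270 [ 0.7341 -0.2567  0.0491] [ 0.7183 -0.2742  0.0102  0.7453 -0.2501  0.0751]
top ring_box_centre 0.76 [413. 254.] 512 [ 0.4541 -0.2298  0.0458] [ 0.4343 -0.254   0.0065  0.4724 -0.2095  0.049 ]
[... 686 characters left out ...]
04 -0.1572  0.0194] [ 0.7065 -0.1782  0.0107  0.7365 -0.1368  0.0229]
top stone 0.34 [407. 176.] 454 [ 0.6173 -0.2289  0.0128] [ 0.5973 -0.2532  0.0048  0.6385 -0.2037  0.0157]
P_scene.npy
P_top.npy
m_scene_bottle_0.66.npy
m_scene_cup_0.89.npy
m_scene_flat_box_centre_0.75.npy
m_scene_knob_centre_0.8.npy
m_scene_ring_box_centre_0.58.npy
m_scene_ring_mark_0.69.npy
m_scene_stone_0.47.npy
m_scene_stone_0.61.npy
m_scene_table_top_0.8.npy
m_top_cup_0.69.npy
m_top_flat_box_centre_0.61.npy
m_top_knob_centre_0.66.npy
m_top_ring_box_centre_0.76.npy
m_top_ring_mark_0.8.npy
m_top_stone_0.34.npy
m_top_stone_0.57.npy
m_top_table_top_0.31.npy
m_top_table_top_0.95.npy
scene0.png
scene1.png
top0.png
top1.png
```

```bash
python3 - <<'E'
import cv2
p=cv2.imread("pics/top0.png"); cv2.imwrite("pics/topz.png",cv2.resize(p[120:290,170:450],None,fx=2.8,fy=2.8,interpolation=cv2.INTER_CUBIC))
p=cv2.imread("pics/scene0.png"); cv2.imwrite("pics/scenez.png",cv2.resize(p[100:300,180:440],None,fx=3,fy=3,interpolation=cv2.INTER_CUBIC))
E
```

```text
(no output)
```

View pics/topz.png

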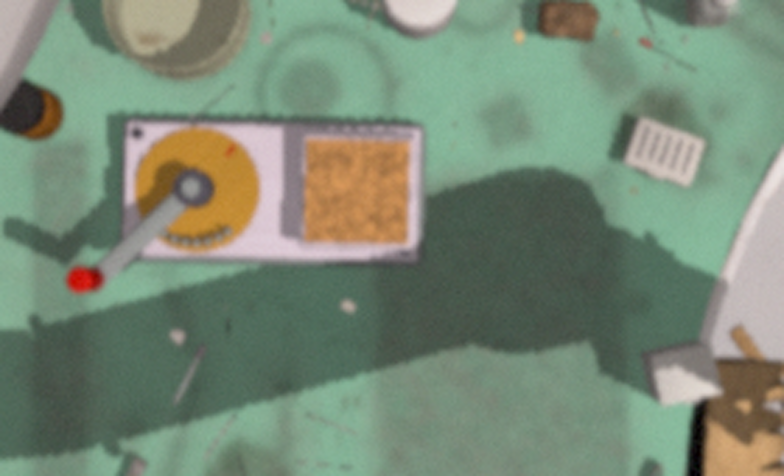

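View pics/scenez.png

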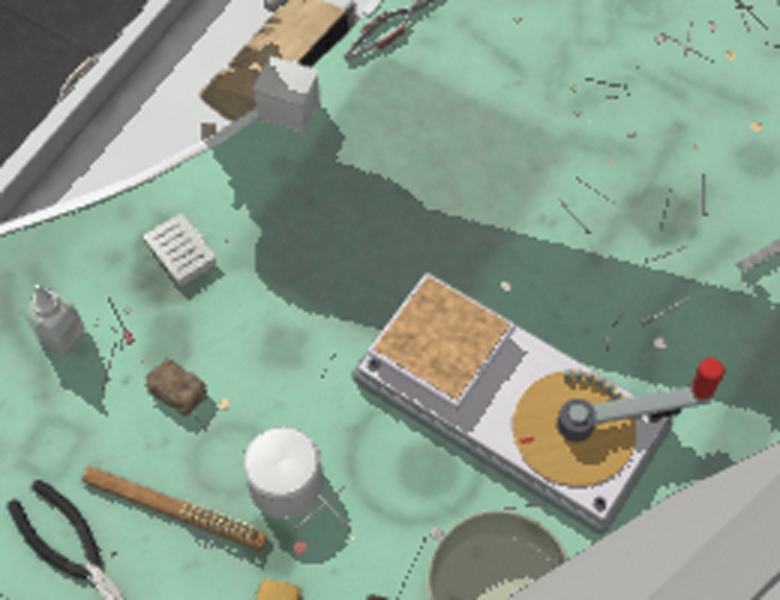

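```bash
python3 - <<'E'
import cv2,numpy as np
p=cv2.imread("pics/top0.png"); q=cv2.imread("pics/scene0.png")
z=lambda im,x,y,s,f:cv2.resize(im[y-s:y+s,x-s:x+s],None,fx=f,fy=f,interpolation=cv2.INTER_LANCZOS4)
cv2.imwrite("pics/boxes.png",np.vstack([np.hstack([z(p,413,253,20,7),z(p,407,173,20,7)]),np.hstack([z(q,277,131,20,7),z(q,240,183,20,7)])]))
P=np.load("pics/P_top.npy"); np.set_printoptions(precision=3,suppress=True,linewidth=250)
print((P[236:272:2,396:432:2,2]*1000).round().astype(int))
P=np.load("pics/P_scene.npy")
print((P[114:150:2,260:296:2,2]*1000).round().astype(int))
E
```

```text
[[  -2    0    1    0    0   -1   -2    1   -2    0   -2    3   -1    3    1 -288 -287 -292]
 [   1  905    0   -1    0    1    2   -1   -1    1    2    1    2    3    0 -288 -293 -283]
 [  -1   -2    1   -5   -2   -2   -1    2    1   -3   -5   -2    2    4 -290 -288 -287 -286]
 [  -3   -2   -3    1    1   -4   -1   -1    5   18   23   28   36   47 -287 -290 -284 -289]
 [   0    0   -3    6   11   22   25   34   48   47   43   44   46   47   46 -290 -291 -284]
 [   0   -2   20   34   46   49   47   45   46   46   47   47   45   44   48 -289 -287 -292]
 [  -2    0   17   39   46   48   43   45   46   48   46   46   47   44   47  -20  -22  -25]
 [   1    0   11   33   48   46   48   45   45   44   45   48   46   45   48   -5   -5   -6]
 [   0   -4    7   29   46   44   46   50   49   45   45   45   46   46   47   -9   -4   -5]
 [  -1    1    0   22   47   46   48   47   46   47   47   47   47   46   46   45   -4   -6]
 [  -2    0    0   16   44   44   47   48   44   47   47   46   46   48   47   46   -5   -3]
 [  -2   -1    0   15   36   47   47   48   45   44   49   44   49   45   46 
[... 1549 characters left out ...]
41   46   49   35   18    5    4   -3    0    1]
 [ -32  -24    3   19   23   26   24   31   30   37   40   26    9    4    3    1    2    4]
 [ -42    0   -1    8   11   16   15   23   27   28   29   19    3   -1    4   -2    0    2]
 [   3    4    2    1    4    4    8   11   14   18   18    9    1   -2    4    1    3    2]
 [   3    5    0    0    0    3    0    1    4    6   11    1    0   -1    2   -1    1    0]
 [  -1    0    0    1    1   -1    0    2   -2    3   -4    0    3   -1    1    0    1    0]
 [1009    1   -1    0    1   -1    0    1    0    0    0    0    0    0    1    2    0    3]
 [   7    2    2   -2   -3    0    1    5    0    1    1   -1    2    2    1    0    0    1]]
```

View pics/boxes.png

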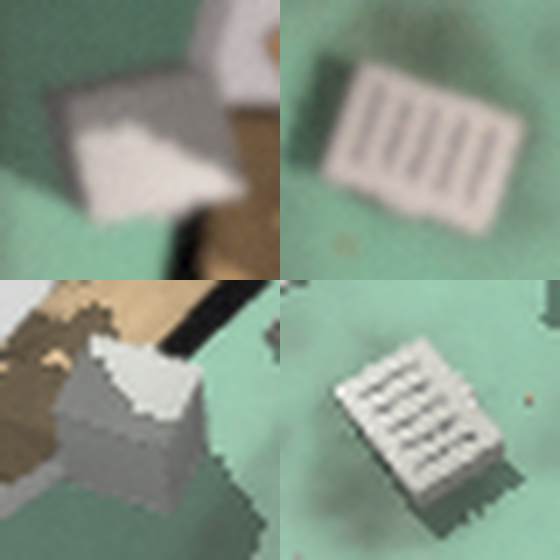

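```bash
cat >> h.py <<'E'
from scipy.optimize import minimize
def rectfit(Q,w,h,th0):
    """max-coverage: fit w(x) x h(y) rect to xy points, penalise outside dist + centring"""
    def cost(p):
        c,s=np.cos(p[2]),np.sin(p[2]); d=Q-p[:2]; a=np.abs(d@[c,s])-w/2; b=np.abs(d@[-s,c])-h/2
        return (np.maximum(a,0)**2+np.maximum(b,0)**2).mean()*1e6
    best=None
    for t in np.arange(-.8,.8,.1):
        r=minimize(cost,[*np.median(Q,0),th0+t],method='Nelder-Mead',options=dict(xatol=1e-5,fatol=1e-6,maxiter=2000))
        if best is None or r.fun<best.fun: best=r
    return best.x,best.fun
E
python3 - <<'E'
from h import *
np.set_printoptions(precision=4,suppress=True)
import glob
for c in ("top","scene"):
    P=np.load(f"pics/P_{c}.npy")
    for l,zr,ctr,w,h in [("ring_box_centre",(.041,.054),(.455,-.23),.040,.046),("flat_box_centre",(.009,.02),(.617,-.229),.04,.053),("table_top",(.043,.054),(.592,.004),.084,.084)]:
        m=(P[...,2]>zr[0])&(P[...,2]<zr[1])&(np.abs(P[...,0]-ctr[0])<.06)&(np.abs(P[...,1]-ctr[1])<.06)
        # drop isolated
        m=cv2.morphologyEx(m.astype(np.uint8),cv2.MORPH_OPEN,np.ones((3,3))).astype(bool)
        n,lab,st,_=cv2.connectedComponentsWithStats(m.astype(np.uint8)); m=lab==1+np.argmax(st[1:,4])
        Q=P[m][:,:2]; r=cv2.minAreaRect((Q*1000).astype(np.float32))
        print(c,l,m.sum(),'z',np.median(P[m][:,2]),r, *rectfit(Q,w,h,0))
E
```

```text
top ring_box_centre 415 z 0.04627847319837237 ((451.5612487792969, -233.04946899414062), (39.93054962158203, 45.72832107543945), 12.18908405303955) [ 0.4516 -0.2331  0.2045] 0.0
top flat_box_centre 421 z 0.012889716739210404 ((617.7076416015625, -229.1488494873047), (52.801395416259766, 39.45673751831055), 70.10114288330078) [ 0.6175 -0.2292 -0.3458] 0.0
top table_top 1593 z 0.04721318012175173 ((591.4837036132812, 4.043476104736328), (82.4543228149414, 83.72550201416016), 87.99180603027344) [ 0.5914  0.0044 -0.0423] 0.0
scene ring_box_centre 238 z 0.047442511072859475 ((452.0478210449219, -232.1250762939453), (40.66868591308594, 46.1003532409668), 11.609260559082031) [ 0.4521 -0.2321  0.2048] 0.001975888284011789
scene flat_box_centre 292 z 0.014283244349037218 ((618.192626953125, -229.0107421875), (54.734771728515625, 38.55348587036133), 67.92203521728516) [ 0.6186 -0.2288 -0.4159] 0.006876290455020419
scene table_top 1184 z 0.04862107655472104 ((592.1458740234375, 4.7144775390625), (84.2918930053711, 84.74153900146484), 87.38312530517578) [ 0.5922  0.0047 -0.0461] 0.00031747515460247726
```

```bash
python3 - <<'E'
from h import *
np.set_printoptions(precision=4,suppress=True)
for c in ("top","scene"):
    p=cv2.imread(f"pics/{c}0.png"); P=np.load(f"pics/P_{c}.npy")
    b,g,r=[p[...,i].astype(int) for i in range(3)]
    m=(r>130)&(g<80)&(b<80); m[:, :150]=0
    ys,xs=np.nonzero(m); 
    sel=(P[...,0]>.45)&(P[...,0]<.6)&(P[...,1]>.15)&(P[...,1]<.25)&(r>g+50)&(r>b+50)&(P[...,2]>.04)
    Q=P[sel]; top=Q[Q[:,2]>.088]
    print(c,sel.sum(),len(top),top.mean(0),(top.max(0)+top.min(0))/2,top.max(0)-top.min(0), 'all',Q[:,2].min(),Q[:,2].max())
    # hub
    h=(np.hypot(P[...,0]-.598,P[...,1]-.1235)<.03)&(P[...,2]>.05)&(P[...,2]<.09)
    print('hub',h.sum(),np.percentile(P[h][:,2],[5,50,95]),P[h].mean(0))
    hs=h&(np.hypot(P[...,0]-.598,P[...,1]-.1235)<.025)
    # bar
    bm=(np.abs(P[...,2]-.05)<.005)&(P[...,0]<.59)&(P[...,1]>.125)&(P[...,1]<.21)&(P[...,0]>.52)
    B=P[bm]; d=np.linalg.svd(B[:,:2]-B[:,:2].mean(0))[2][0]; print('bar',bm.sum(),B.mean(0),d,np.arctan2(d[1],d[0]))
    # ring circle
    rg=(r>b+70)&(g>90)&(np.abs(P[...,2]-.028)<.006)&(np.hypot(P[...,0]-.598,P[...,1]-.1235)<.06)
    C=P[rg][:,:2]; print('ring',rg.sum(),cv2.minEnclosingCircle((C*1000).astype(np.float32)))
    for nm,uv in ():pass
    print('proj pivot top',proj(c,[.597,.1244,.055]))
q=cv2.imread("pics/scene0.png");p=cv2.imread("pics/top0.png")
z=lambda im,x,y,s,f:cv2.resize(im[y-s:y+s,x-s:x+s],None,fx=f,fy=f,interpolation=cv2.INTER_LANCZOS4)
cv2.imwrite("pics/ring.png",np.hstack([z(p,230,195,40,5),z(q,385,238,40,5)]))
E
```

```text
top 93 71 [0.5322 0.1921 0.0942] [0.5324 0.1923 0.0937] [0.0155 0.0168 0.0102] all 0.05798269695284819 0.09885625253483069
hub 151 [0.0502 0.0523 0.0565] [0.5941 0.1265 0.0527]
bar 308 [0.5616 0.1606 0.05  ] [-0.6736  0.7391] 2.309904994512451
ring 1021 ((596.2957763671875, 123.62361907958984), 46.424560546875)
proj pivot top [237.2222 185.8147]
scene 95 60 [0.5346 0.1943 0.0953] [0.5341 0.1942 0.0949] [0.0184 0.017  0.0122] all 0.05912536042113796 0.10097061202007873
hub 145 [0.0505 0.0532 0.0581] [0.5941 0.1284 0.0535]
bar 239 [0.5619 0.1637 0.0512] [ 0.6527 -0.7576] -0.8595877651427829
ring 673 ((597.0628051757812, 124.14421081542969), 46.122623443603516)
proj pivot top [372.1243 237.7496]
```

View pics/ring.png

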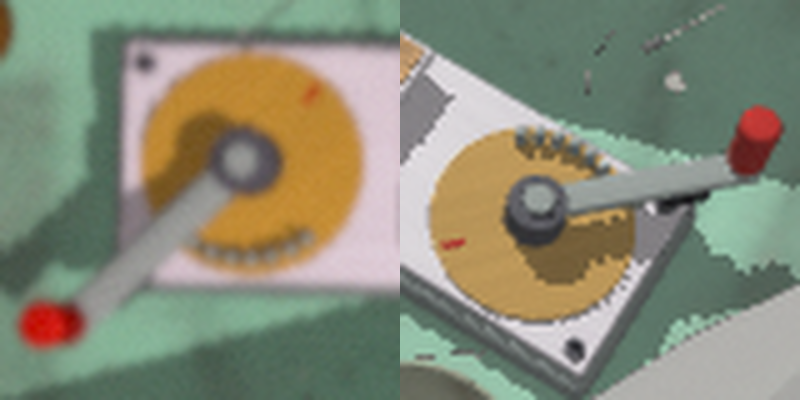

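```bash
python3 - <<'E'
from h import *
piv=np.array([.597,.1243])
for c,(x0,y0) in (("top",(190,155)),("scene",(345,198))):
    p=cv2.imread(f"pics/{c}0.png").astype(int); P=np.load(f"pics/P_{c}.npy")
    # red mark pixels within ring
    v,u=np.mgrid[0:400,0:640]
    w=np.array([[ray(c,(a,b),.029)[:2] for a in range(x0,x0+80)] for b in range(y0,y0+80)])-piv
    rr=np.hypot(*w.transpose(2,0,1)); ang=np.arctan2(w[...,1],w[...,0])
    s=p[y0:y0+80,x0:x0+80]; m=(rr<.047)&(rr>.02)&(s[...,2]-s[...,1]>75)&(np.abs(ang)<1.6)
    print(c,m.sum(),np.c_[ang[m],rr[m]].round(3).tolist()[:20])
    wt=(s[...,2]-s[...,1])[m]-60
    if m.sum(): print('mark angle',np.average(ang[m],weights=wt), 'opp',np.average(ang[m],weights=wt)+np.pi)
    # pins polar unwrap at height .033
    K,Rm,t=cal(c); im=cv2.imread(f"pics/{c}0.png")
    A=np.linspace(2.2,4.6,480); rs=np.linspace(.03,.056,100)
    g=np.array([[proj(c,[piv[0]+r*np.cos(a),piv[1]+r*np.sin(a),.033]) for a in A] for r in rs]).astype(np.float32)
    cv2.imwrite(f"pics/pol_{c}.png",cv2.resize(cv2.remap(im,g[...,0],g[...,1],cv2.INTER_CUBIC),(720,200)))
a=cv2.imread("pics/pol_top.png");b=cv2.imread("pics/pol_scene.png");cv2.imwrite("pics/pol.png",np.vstack([a,b]))
E
```

```text
Traceback (most recent call last):
  File "h.py", line 11, in ray
    K,Rm,t=cal(c); r=Rm.T@np.array([(uv[0]-K[0,2])/K[0,0],(uv[1]-K[1,2])/K[1,1],1]); o=-Rm.T@t
           ~~~^^^
  File "h.py", line 5, in cal
    k=bot.calibration(c); return k['mtx'],cv2.Rodrigues(k['rvec'])[0],np.array(k['tvec'])
ValueError: time passes only in moves, steps and waits
```

```bash
sed -i 's/^def cal(c):/import functools\n@functools.lru_cache(None)\ndef cal(c):/' h.py; cat > mk.py <<'E'
from h import *
piv=np.array([.597,.1243])
for c,(x0,y0) in (("top",(190,155)),("scene",(345,198))):
    p=cv2.imread(f"pics/{c}0.png").astype(int)
    w=np.array([[ray(c,(a,b),.029)[:2] for a in range(x0,x0+80)] for b in range(y0,y0+80)])-piv
    rr=np.hypot(*w.transpose(2,0,1)); ang=np.arctan2(w[...,1],w[...,0])
    s=p[y0:y0+80,x0:x0+80]; m=(rr<.047)&(rr>.02)&(s[...,2]-s[...,1]>75)&(np.abs(ang)<1.6)
    print(c,m.sum(),np.c_[ang[m],rr[m]].round(3).tolist()[:20])
    wt=(s[...,2]-s[...,1])[m]-60
    if m.sum(): print('mark angle',np.average(ang[m],weights=wt), 'opp',np.average(ang[m],weights=wt)+np.pi)
    im=cv2.imread(f"pics/{c}0.png")
    A=np.linspace(2.2,4.6,480); rs=np.linspace(.03,.056,100)
    g=np.array([[proj(c,[piv[0]+r*np.cos(a),piv[1]+r*np.sin(a),.033]) for a in A] for r in rs]).astype(np.float32)
    cv2.imwrite(f"pics/pol_{c}.png",cv2.resize(cv2.remap(im,g[...,0],g[...,1],cv2.INTER_CUBIC),(720,200)))
a=cv2.imread("pics/pol_top.png");b=cv2.imread("pics/pol_scene.png");cv2.imwrite("pics/pol.png",np.vstack([a,b]))
o=bot.get_obs();print(o['t'])
E
python3 mk.py
```

```text
top 8 [[-0.719, 0.04], [-0.758, 0.041], [-0.713, 0.037], [-0.755, 0.038], [-0.794, 0.04], [-0.751, 0.035], [-0.793, 0.037], [-0.793, 0.034]]
mark angle -0.7589910852485512 opp 2.382601568341242
scene 6 [[-0.787, 0.04], [-0.773, 0.037], [-0.757, 0.035], [-0.739, 0.033], [-0.73, 0.04], [-0.712, 0.038]]
mark angle -0.7518676899575534 opp 2.38972496363224
1.0
```

View pics/pol.png

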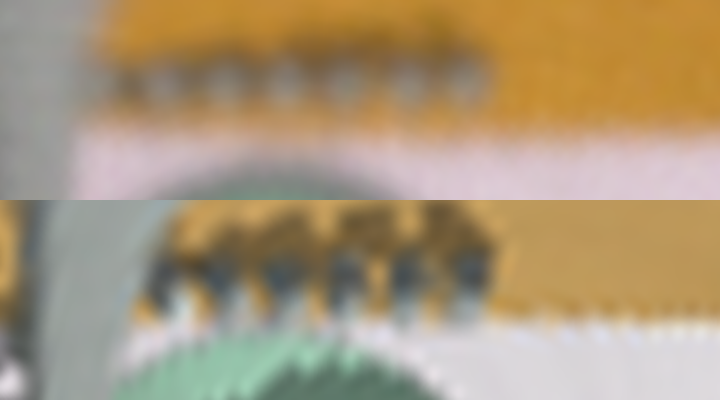

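```bash
cat >> h.py <<'E'
def go(*targets):
    """each (x,y,z,yaw of tool x) -> row shift from present pose"""
    o=bot.get_obs(); q=o['tool_rot']; R0=R.from_quat([q[1],q[2],q[3],q[0]])
    yaw=np.arctan2(*R0.as_matrix()[1::-1,0]); print('t',o['t'],'pos',np.round(o['eef_pos'],4),'yaw',round(yaw,4),'F',np.round(o['contact_force'],1),'w',round(o['gripper_width'],3))
    for x,y,z,a in targets:
        Rt=R.from_matrix([[np.cos(a),np.sin(a),0],[np.sin(a),-np.cos(a),0],[0,0,-1]])
        print(np.round(R0.inv().apply(np.array([x,y,z])-o['eef_pos'])*100,2), np.round((R0.inv()*Rt).as_rotvec(),3))
E
python3 -c "
from h import *
a=.205-np.pi/2
go((.4518,-.2326,.15,a),(.4518,-.2326,.003,a))"
```

```text
t 1.0 pos [ 0.3056 -0.6019  0.2313] yaw -1.101 F [0.2 1.4 0.1] w 0.998
[-26.31 -29.75   8.13] [-0.    -0.     0.265]
[-26.31 -29.75  22.83] [-0.    -0.     0.265]
```

```bash
python3 -m creep '[[[-26.3,-29.75,8.1,0,0,0.265,1],[-26.3,-29.75,8.1,0,0,0.265,1],[-26.3,-29.75,8.1,0,0,0.265,1],[-26.3,-29.75,8.1,0,0,0.265,1],[-26.3,-29.75,8.1,0,0,0.265,1],[-26.3,-29.75,8.1,0,0,0.265,1],[-26.3,-29.75,8.1,0,0,0.265,1],[-26.3,-29.75,8.1,0,0,0.265,1],[-26.3,-29.75,8.1,0,0,0.265,1],[-26.3,-29.75,8.1,0,0,0.265,1]]]'; python3 -c "
from h import *
a=.205-np.pi/2
go((.4518,-.2326,.05,a),(.4518,-.2326,.003,a))
for c in ('top','scene'):
    cv2.imwrite(f'pics/{c}2.png',bot.read_camera(c)[0])"
```

```text
t: 2.25
eef_pos: [0.4514, -0.2343, 0.1505]
tool_rot: [0.0, 0.775, -0.632, 0.0]
contact_force: [0.3, -0.1, -0.1]
gripper_width: 0.996
t 2.25 pos [ 0.4514 -0.2343  0.1505] yaw -1.3686 F [ 0.3 -0.1 -0.1] w 0.996
[-0.16 -0.07 10.05] [-0.    -0.001 -0.003]
[-0.16 -0.07 14.75] [-0.    -0.001 -0.003]
```

View pics/scene2.png

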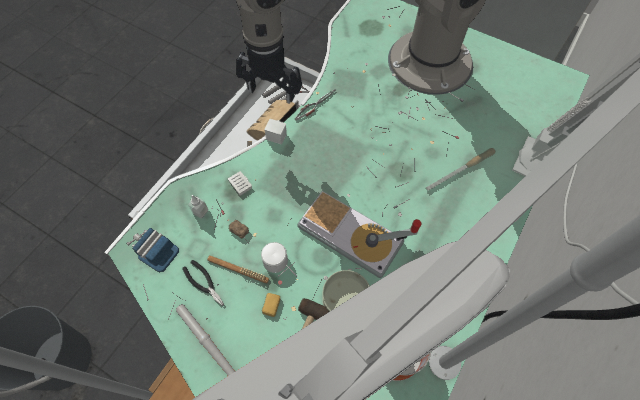

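```bash
python3 -c "
from h import *
for c in ('top','scene'): print(c,proj(c,[.4514,-.2343,.1505]),proj(c,[.4514,-.2343,.2505]))
p=cv2.imread('pics/top2.png');q=cv2.imread('pics/scene2.png')
z=lambda im,x,y,s,f:cv2.resize(im[y-s:y+s,x-s:x+s],None,fx=f,fy=f)
cv2.imwrite('pics/z2.png',np.hstack([z(p,430,250,60,3),z(q,275,90,60,3)]))"
```

```text
top [428.98397616 259.36936588] [446.04044706 266.83823026]
scene [270.80924194  99.17301576] [266.80133264  69.07177825]
```

View pics/z2.png

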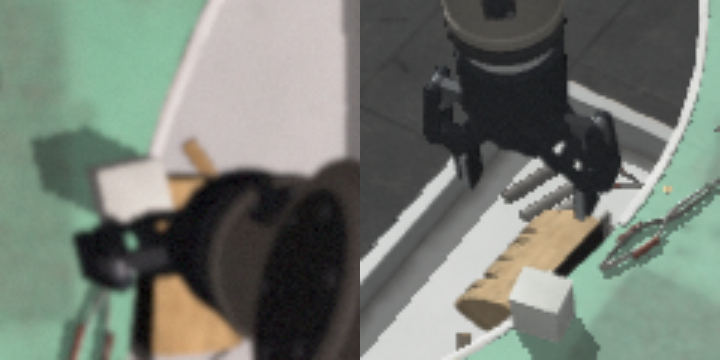

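The gripper sits over the box as projected (scene (271,99)); the drawer contents stay below the bench level, so I descend.

```bash
python3 -m creep '[[[-0.15,-0.05,5,0,0,0,1],[-0.15,-0.05,9,0,0,0,1],[-0.15,-0.05,12,0,0,0,1],[-0.15,-0.05,14,0,0,0,1],[-0.15,-0.05,14.6,0,0,0,1],[-0.15,-0.05,14.6,0,0,0,1]]]' 30; python3 -c "
from h import *
a=.205-np.pi/2
go((.4518,-.2326,.003,a))"
```

```text
t: 3.1
eef_pos: [0.452, -0.2316, 0.0045]
tool_rot: [0.0, 0.775, -0.631, 0.0]
contact_force: [0.9, 0.1, -0.1]
gripper_width: 1.002
t 3.1 pos [ 0.452  -0.2316  0.0045] yaw -1.3667 F [ 0.9  0.1 -0.1] w 1.002
[0.1  0.04 0.15] [ 0.    -0.    -0.001]
```

```bash
python3 -m creep '[[[0.05,0,0,0,0,0,0.3],[0.05,0,0,0,0,0,0.3],[0.05,0,0,0,0,0,0.3],[0.05,0,0,0,0,0,0.3],[0.05,0,0,0,0,0,0.3],[0.05,0,0,0,0,0,0.3],[0.05,0,0,0,0,0,0.3],[0.05,0,0,0,0,0,0.3]]]' 30; python3 -c "
from h import *
go()"
```

```text
t: 4.1
eef_pos: [0.4527, -0.232, 0.0051]
tool_rot: [-0.0, 0.776, -0.631, 0.001]
contact_force: [0.2, 0.2, 6.9]
gripper_width: 0.512
t 4.1 pos [ 0.4527 -0.232   0.0051] yaw -1.3662 F [0.2 0.2 6.9] w 0.512
```

```bash
python3 -m creep '[[[0,0,-3,0,0,0,0.3],[0,0,-7,0,0,0,0.3],[0,0,-12,0,0,0,0.3],[0,0,-14,0,0,0,0.3],[0,0,-14,0,0,0,0.3]]]' 30; python3 -c "
from h import *
go((.5925,.0045,.145,-1.613),(.5925,.0045,.053,-1.613))"
```

```text
t: 4.72
eef_pos: [0.453, -0.232, 0.1458]
tool_rot: [-0.001, 0.776, -0.631, 0.002]
contact_force: [-0.0, 0.9, -1.1]
gripper_width: 0.514
t 4.725 pos [ 0.453  -0.232   0.1458] yaw -1.3661 F [-0.   0.9 -1.1] w 0.514
[-20.32 -18.46   0.09] [-0.003 -0.002  0.247]
[-20.34 -18.44   9.29] [-0.003 -0.002  0.247]
```

```bash
python3 -m creep '[[[-3,-2.8,0,0,0,0.06,0.3],[-8,-7.3,0,0,0,0.12,0.3],[-12.5,-11.3,0,0,0,0.18,0.3],[-16.5,-15,0,0,0,0.247,0.3],[-19.5,-17.7,0,0,0,0.247,0.3],[-20.3,-18.45,0,0,0,0.247,0.3],[-20.3,-18.45,0,0,0,0.247,0.3],[-20.3,-18.45,0,0,0,0.247,0.3]]]' 30; python3 -c "
from h import *
go((.5925,.0045,.06,-1.613),(.5925,.0045,.053,-1.613))
for c in ('top','scene'):
    cv2.imwrite(f'pics/{c}3.png',bot.read_camera(c)[0])
p=cv2.imread('pics/top3.png');q=cv2.imread('pics/scene3.png')
z=lambda im,x,y,s,f:cv2.resize(im[y-s:y+s,x-s:x+s],None,fx=f,fy=f)
cv2.imwrite('pics/z3.png',np.hstack([z(p,300,190,65,6),z(q,320,190,65,6)]))"
```

```text
t: 5.72
eef_pos: [0.5904, 0.0025, 0.1435]
tool_rot: [-0.001, -0.691, 0.723, 0.0]
contact_force: [-0.2, -0.3, -2.3]
gripper_width: 0.516
t 5.725 pos [0.5904 0.0025 0.1435] yaw -1.6154 F [-0.2 -0.3 -2.3] w 0.516
[-0.22 -0.22  8.35] [ 0.002 -0.001 -0.002]
[-0.22 -0.22  9.05] [ 0.002 -0.001 -0.002]
```

View pics/z3.png

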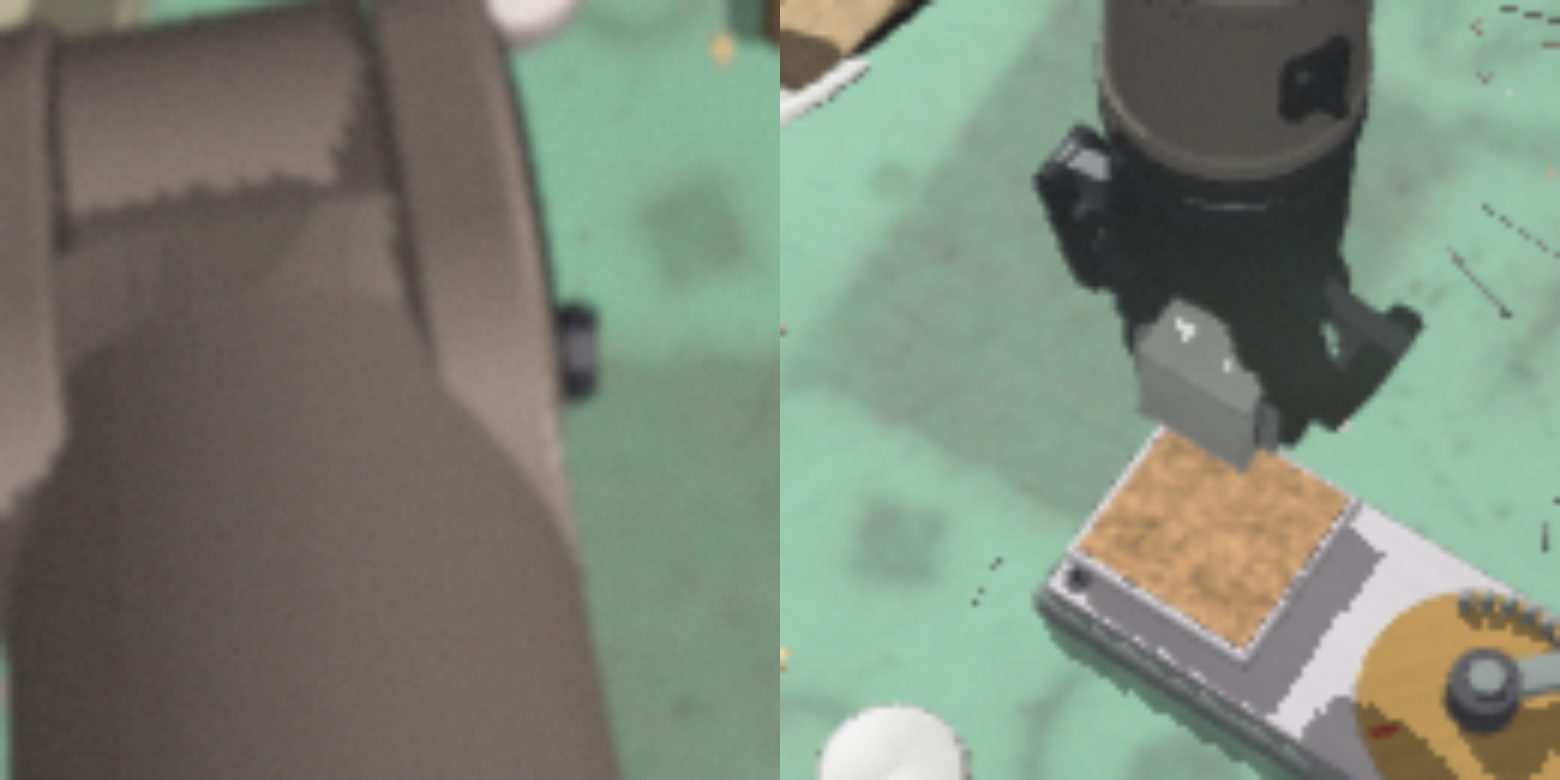

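The box hangs upright in the grip (scene) above the cork pad. Lower with a force check.

```bash
python3 -m creep '[[[-0.2,-0.2,4,0,0,0,0.3],[-0.2,-0.2,7,0,0,0,0.3],[-0.2,-0.2,8.4,0,0,0,0.3],[-0.2,-0.2,8.4,0,0,0,0.3],[-0.2,-0.2,8.4,0,0,0,0.3]]]' 30; python3 -c "
from h import *
go((.5925,.0045,.053,-1.613))"
```

```text
t: 6.45
eef_pos: [0.5945, 0.0064, 0.0615]
tool_rot: [0.001, -0.692, 0.722, -0.001]
contact_force: [-0.2, 0.5, -0.5]
gripper_width: 0.513
t 6.45 pos [0.5945 0.0064 0.0615] yaw -1.6135 F [-0.2  0.5 -0.5] w 0.513
[0.2  0.19 0.85] [-0.002  0.    -0.   ]
```

```bash
python3 -m creep '[[[0.2,0.18,0.4,0,0,0,0.3],[0.2,0.18,0.4,0,0,0,0.3],[0.2,0.18,0.4,0,0,0,0.3]]]' 30; python3 -c "
from h import *
go((.5925,.0045,.053,-1.613))"
```

```text
t: 6.82
eef_pos: [0.5918, 0.0046, 0.0566]
tool_rot: [0.0, -0.692, 0.722, -0.0]
contact_force: [0.3, -0.8, -1.8]
gripper_width: 0.517
t 6.825 pos [0.5918 0.0046 0.0566] yaw -1.6131 F [ 0.3 -0.8 -1.8] w 0.517
[ 0.01 -0.07  0.36] [-0.  0. -0.]
```

```bash
python3 -m creep '[[[0,-0.05,0.2,0,0,0,0.3],[0,-0.05,0.3,0,0,0,0.3],[0,-0.05,0.3,0,0,0,0.3]]]' 30; python3 -c "
from h import *
go((.5925,.0045,.053,-1.613))"
```

```text
t: 7.2
eef_pos: [0.5922, 0.0047, 0.0532]
tool_rot: [-0.0, -0.692, 0.722, 0.0]
contact_force: [0.0, -0.3, -0.2]
gripper_width: 0.515
t 7.2 pos [0.5922 0.0047 0.0532] yaw -1.6129 F [ 0.  -0.3 -0.2] w 0.515
[ 0.02 -0.03  0.02] [0. 0. 0.]
```

```bash
python3 -m creep '[[[0,0,0.1,0,0,0,0.3],[0,0,0.1,0,0,0,0.3]]]' 30;  python3 -m creep '[[[0,0,0.1,0,0,0,0.3],[0,0,0.1,0,0,0,0.3]]]' 30
```

```text
t: 7.45
eef_pos: [0.5922, 0.0046, 0.0531]
tool_rot: [0.0, -0.692, 0.722, -0.0]
contact_force: [-4.0, -0.1, 7.7]
gripper_width: 0.513
t: 7.7
eef_pos: [0.5922, 0.0047, 0.0531]
tool_rot: [0.0, -0.692, 0.722, -0.0]
contact_force: [-6.6, 0.4, 16.5]
gripper_width: 0.518
```

```bash
python3 -m creep '[[[0,0,-0.15,0,0,0,0.3],[0,0,-0.15,0,0,0,0.6],[0,0,-0.15,0,0,0,0.8],[0,0,-0.15,0,0,0,1],[0,0,-0.15,0,0,0,1],[0,0,-0.15,0,0,0,1],[0,0,-3,0,0,0,1],[0,0,-8,0,0,0,1],[0,0,-12,0,0,0,1]]]' 30; python3 -c "
from h import *
a=-.36-np.pi/2
go((.6178,-.2291,.17,a),(.6178,-.2291,.05,a))"
```

```text
t: 8.82
eef_pos: [0.5924, 0.0046, 0.1731]
tool_rot: [0.0, -0.692, 0.722, -0.0]
contact_force: [0.5, 0.2, 0.0]
gripper_width: 0.998
t 8.825 pos [0.5924 0.0046 0.1731] yaw -1.6131 F [0.5 0.2 0. ] w 0.998
[23.25 -3.53  0.3 ] [-0.001  0.     0.318]
[23.25 -3.52 12.3 ] [-0.001  0.     0.318]
```

```bash
python3 -m creep '[[[6,-1,0,0,0,0.1,1],[12,-2,0,0,0,0.2,1],[18,-3,0,0,0,0.318,1],[23.25,-3.5,0,0,0,0.318,1],[23.25,-3.5,0,0,0,0.318,1],[23.25,-3.5,5,0,0,0.318,1],[23.25,-3.5,8,0,0,0.318,1],[23.25,-3.5,8,0,0,0.318,1],[23.25,-3.5,8,0,0,0.318,1]]]' 30; cat > look.py <<'E'
from h import *
import sys
n=sys.argv[1]
def fit(P,zr,ctr,w,h,lab,th0=0):
    m=(P[...,2]>zr[0])&(P[...,2]<zr[1])&(np.abs(P[...,0]-ctr[0])<.06)&(np.abs(P[...,1]-ctr[1])<.06)
    m=cv2.morphologyEx(m.astype(np.uint8),cv2.MORPH_OPEN,np.ones((3,3)))
    k,lb,st,_=cv2.connectedComponentsWithStats(m)
    if k<2: print(lab,'none'); return
    m=lb==1+np.argmax(st[1:,4]); Q=P[m][:,:2]
    print(lab,m.sum(),'z',round(float(np.median(P[m][:,2])),4),cv2.minAreaRect((Q*1000).astype(np.float32)),*rectfit(Q,w,h,th0))
ims=[]
for c in ("top","scene"):
    p,d=bot.read_camera(c); P=cloud(c,d); np.save(f"pics/P_{c}{n}.npy",P); cv2.imwrite(f"pics/{c}{n}.png",p); ims.append(p)
    if 'r' in sys.argv[2]: fit(P,(.089,.1),(.5917,.0045),.04,.046,c+' ring')
    if 'f' in sys.argv[2]: fit(P,(.009,.02),(.6178,-.229),.04,.053,c+' flat',-.36)
    if 's' in sys.argv[2]: fit(P,(.101,.114),(.5917,.0045),.04,.053,c+' stacked')
z=lambda im,x,y,s,f:cv2.resize(im[y-s:y+s,x-s:x+s],None,fx=f,fy=f,interpolation=cv2.INTER_CUBIC)
cv2.imwrite(f"pics/z{n}.png",np.hstack([z(ims[0],300,190,65,3),z(ims[1],320,190,65,3)]))
E
python3 look.py 4 rf; python3 -c "
from h import *
a=-.36-np.pi/2
go((.6178,-.2291,.05,a))"
```

```text
t: 9.95
eef_pos: [0.6183, -0.2288, 0.0926]
tool_rot: [0.001, -0.569, 0.822, -0.001]
contact_force: [-0.3, -0.0, 0.1]
gripper_width: 1.001
top ring 461 z 0.0941 ((590.77880859375, 4.837041854858398), (44.680213928222656, 37.009830474853516), 88.77413940429688) [ 0.58987482  0.00532105 -0.02539476] 0.0
top flat 283 z 0.0131 ((612.7166748046875, -227.24270629882812), (53.10957336425781, 28.936174392700195), 68.08013153076172) [ 0.61336355 -0.22719562 -0.27467145] 0.0
scene ring 320 z 0.0956 ((590.693115234375, 5.652225494384766), (45.26079177856445, 41.26066207885742), 89.11286926269531) [ 0.59096218  0.00599743 -0.01861058] 0.0034356299979639185
scene flat 267 z 0.0143 ((618.277099609375, -228.93348693847656), (54.491397857666016, 38.09526062011719), 69.97871398925781) [ 0.61931166 -0.22913575 -0.29853757] 0.0031755075455968313
t 10.05 pos [ 0.6186 -0.2292  0.0933] yaw -1.9307 F [-0.4 -0.5 -0.1] w 0.999
[0.02 0.1  4.33] [-0.003  0.     0.   ]
```

View pics/z4.png

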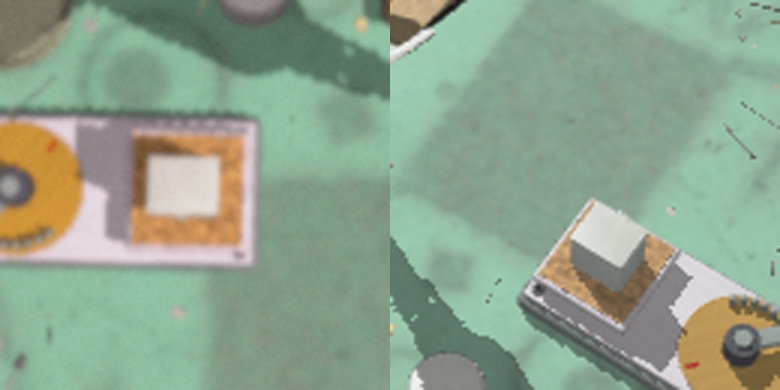

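Ring box stands upright on the cork, centred (z4: top (183,184)). Now the flat box.

```bash
python3 -m creep '[[[0.05,0.1,4,0,0,0,1],[0.05,0.1,7,0,0,0,1],[0.05,0.1,8.6,0,0,0,1],[0.05,0.1,8.9,0,0,0,1],[0.05,0.1,8.9,0,0,0,1],[0.05,0.1,8.9,0,0,0,1]]]' 30; python3 -c "
from h import *
a=-.36-np.pi/2
go((.6178,-.2291,.002,a))"
```

```text
t: 10.8
eef_pos: [0.6171, -0.2296, 0.0036]
tool_rot: [0.001, -0.569, 0.822, -0.001]
contact_force: [-0.4, -0.6, -0.5]
gripper_width: 1.001
t 10.8 pos [ 0.6171 -0.2296  0.0036] yaw -1.9311 F [-0.4 -0.6 -0.5] w 1.001
[-0.07 -0.04  0.16] [-0.002  0.    -0.   ]
```

```bash
python3 -m creep '[[[-0.05,-0.05,0.15,0,0,0,0.8],[-0.05,-0.05,0.15,0,0,0,0.7],[-0.05,-0.05,0.15,0,0,0,0.4],[-0.05,-0.05,0.15,0,0,0,0.4],[-0.05,-0.05,0.15,0,0,0,0.4],[-0.05,-0.05,0.15,0,0,0,0.4],[-0.05,-0.05,0.15,0,0,0,0.4],[-0.05,-0.05,0.15,0,0,0,0.4]]]' 30; python3 -c "
from h import *
a=-.36-np.pi/2
go((.6178,-.2291,.002,a))"
```

```text
t: 11.8
eef_pos: [0.617, -0.229, 0.0012]
tool_rot: [0.0, -0.569, 0.822, -0.0]
contact_force: [-0.6, 0.8, 4.9]
gripper_width: 0.606
t 11.8 pos [ 0.617  -0.229   0.0012] yaw -1.9311 F [-0.6  0.8  4.9] w 0.606
[-0.02 -0.08 -0.08] [-0.  0. -0.]
```

```bash
python3 -m creep '[[[0,0,-4,0,0,0,0.4],[0,0,-9,0,0,0,0.4],[0,0,-14,0,0,0,0.4],[0,0,-15.5,0,0,0,0.4],[0,0,-15.5,0,0,0,0.4]]]' 30; python3 look.py 5 r; python3 -c "
from h import *
q=cv2.imread('pics/scene5.png');cv2.imwrite('pics/z5b.png',cv2.resize(q[90:250,160:380],None,fx=3.5,fy=3.5))
go((.5902,.005,.156,-1.613),(.5902,.005,.0952,-1.613))"
```

```text
t: 12.42
eef_pos: [0.6171, -0.2291, 0.1562]
tool_rot: [0.0, -0.569, 0.822, -0.001]
contact_force: [0.2, -0.2, -1.5]
gripper_width: 0.608
top ring 460 z 0.0941 ((590.8428955078125, 4.7672271728515625), (44.63309097290039, 37.0748291015625), 88.98018646240234) [ 0.59072283  0.00523361 -0.0212037 ] 0.0
scene ring 329 z 0.0954 ((590.7974853515625, 5.28746223449707), (45.74509048461914, 39.94358444213867), 88.82843780517578) [ 0.59074795  0.00522724 -0.0309865 ] 0.0
t 12.525 pos [ 0.6157 -0.2286  0.1538] yaw -1.9308 F [ 0.3 -0.6 -1.1] w 0.603
[-20.96  10.61  -0.19] [ 0.003  0.    -0.318]
[-20.96  10.59   5.89] [ 0.003  0.    -0.318]
```

View pics/z5b.png

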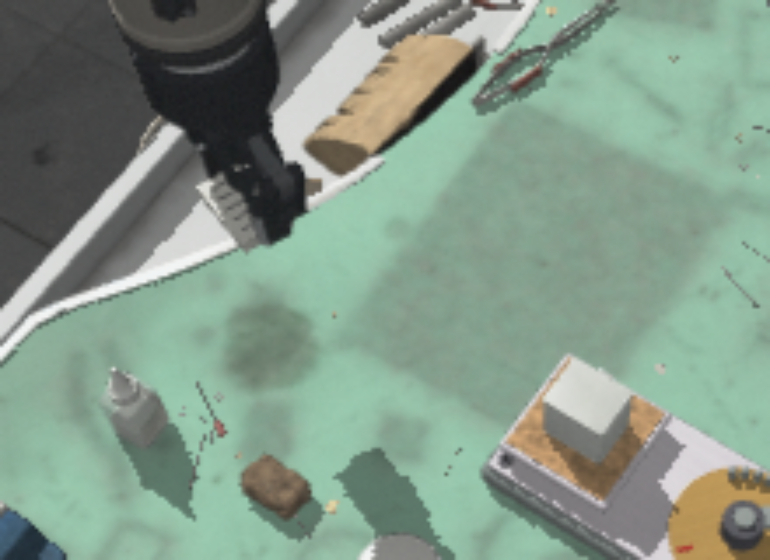

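```bash
python3 -m creep '[[[-3,1.5,0,0,0,-0.08,0.4],[-8,4,0,0,0,-0.16,0.4],[-13,6.6,0,0,0,-0.24,0.4],[-17.5,8.8,0,0,0,-0.318,0.4],[-20,10.1,0,0,0,-0.318,0.4],[-21,10.6,0,0,0,-0.318,0.4],[-21,10.6,0,0,0,-0.318,0.4],[-21,10.6,0,0,0,-0.318,0.4],[-21,10.6,0,0,0,-0.318,0.4],[-21,10.6,0,0,0,-0.318,0.4]]]' 30; python3 -c "
from h import *
q=bot.read_camera('scene')[0];cv2.imwrite('pics/z6.png',cv2.resize(q[120:260,240:420],None,fx=4,fy=4,interpolation=cv2.INTER_CUBIC))
go((.5902,.005,.0952,-1.613))"
```

```text
t: 13.78
eef_pos: [0.5918, 0.004, 0.1558]
tool_rot: [-0.0, -0.692, 0.722, -0.0]
contact_force: [0.2, 0.1, -1.2]
gripper_width: 0.608
t 13.825 pos [0.5917 0.0042 0.1558] yaw -1.6141 F [-0.7 -0.  -1. ] w 0.602
[-0.07  0.16  6.06] [-0.    -0.    -0.001]
```

View pics/z6.png

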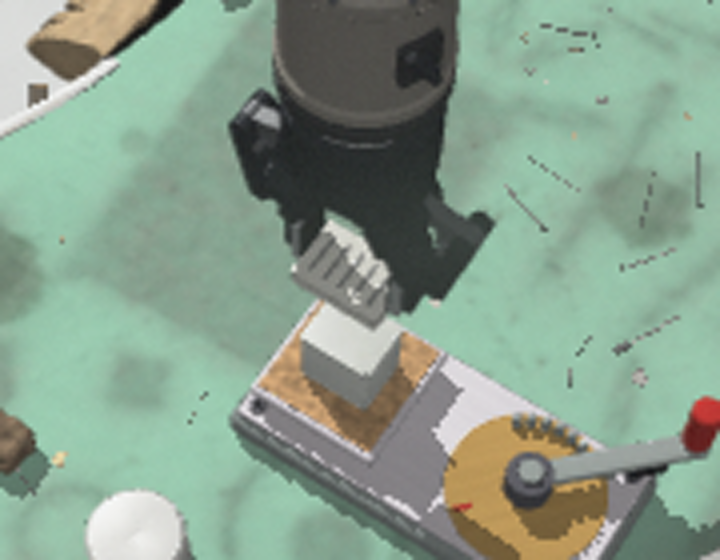

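```bash
python3 -c "
from h import *
p,d=bot.read_camera('scene'); P=cloud('scene',d)
hsv=cv2.cvtColor(p,cv2.COLOR_BGR2HSV)
m=(P[...,2]>.15)&(P[...,2]<.185)&(np.abs(P[...,0]-.592)<.035)&(np.abs(P[...,1]-.004)<.022)
for s in [ '']:
    Q=P[m]; print(len(Q),Q.min(0),Q.max(0),np.median(Q,0))
m&=P[...,2]>.160
Q=P[m]; A=np.c_[Q[:,:2]-Q[:,:2].mean(0),np.ones(len(Q))]
for i in range(5):
    c=np.linalg.lstsq(A,Q[:,2],rcond=None)[0]; r=Q[:,2]-A@c; k=np.abs(r)<.004; A,Q=A[k],Q[k]
    print(c,len(Q),Q[:,:2].min(0),Q[:,:2].max(0))
m=(P[...,2]>.145)&(P[...,2]<.19)&(np.abs(P[...,0]-.592)<.035)&(np.abs(P[...,1]-.004)<.02)
for x in np.arange(.56,.625,.005):
    k=m&(np.abs(P[...,0]-x)<.0025); print(round(x,3),k.sum(), np.percentile(P[k][:,2],[5,25,50,75,95]).round(4) if k.any() else '')
"
```

```text
349 [ 0.57431815 -0.01794886  0.15367784] [0.61351645 0.02593528 0.17298498] [0.59803071 0.00235542 0.1689695 ]
[-0.04898532  0.01404489  0.16872663] 316 [ 0.57431815 -0.01794886] [0.61351645 0.02593528]
[-0.00985057  0.00676654  0.16902945] 314 [ 0.57431815 -0.01794886] [0.61351645 0.02593528]
[-0.00767061  0.00374104  0.16905813] 314 [ 0.57431815 -0.01794886] [0.61351645 0.02593528]
[-0.00767061  0.00374104  0.16905813] 314 [ 0.57431815 -0.01794886] [0.61351645 0.02593528]
[-0.00767061  0.00374104  0.16905813] 314 [ 0.57431815 -0.01794886] [0.61351645 0.02593528]
0.56 0 
0.565 0 
0.57 0 
0.575 13 [0.1673 0.1679 0.169  0.17   0.1704]
0.58 27 [0.1672 0.1678 0.1684 0.1697 0.171 ]
0.585 37 [0.1671 0.1681 0.169  0.1701 0.1709]
0.59 40 [0.1666 0.168  0.1692 0.1706 0.1721]
0.595 42 [0.1668 0.1685 0.1697 0.1706 0.1716]
0.6 39 [0.1666 0.1678 0.1692 0.1699 0.1709]
0.605 45 [0.167  0.1686 0.1696 0.1704 0.1709]
0.61 73 [0.1559 0.1606 0.1666 0.1693 0.171 ]
0.615 5 [0.1666 0.1672 0.1672 0.1699 0.1704]
0.62 0
```

```bash
python3 -m creep '[[[-0.07,0.15,3,0,0,0,0.4],[-0.07,0.15,5,0,0,0,0.4],[-0.07,0.15,5.6,0,0,0,0.4],[-0.07,0.15,5.6,0,0,0,0.4],[-0.07,0.15,5.6,0,0,0,0.4],[-0.07,0.15,5.6,0,0,0,0.4]]]' 30; python3 -c "
from h import *
go((.5902,.005,.0952,-1.613))"
```

```text
t: 14.62
eef_pos: [0.5908, 0.0057, 0.1006]
tool_rot: [0.001, -0.692, 0.722, -0.0]
contact_force: [0.0, -0.4, -0.5]
gripper_width: 0.604
t 14.625 pos [0.5908 0.0057 0.1006] yaw -1.613 F [ 0.  -0.4 -0.5] w 0.604
[0.07 0.06 0.54] [-0.001  0.    -0.   ]
```

```bash
python3 -m creep '[[[0.04,0.04,0.3,0,0,0,0.4],[0.04,0.04,0.4,0,0,0,0.4],[0.04,0.04,0.4,0,0,0,0.4]]]' 30; python3 -c "
from h import *
go((.5902,.005,.0952,-1.613))"
```

```text
t: 15.0
eef_pos: [0.5898, 0.0052, 0.0959]
tool_rot: [-0.0, -0.692, 0.722, -0.0]
contact_force: [-0.4, -0.5, 0.8]
gripper_width: 0.601
t 15.0 pos [0.5898 0.0052 0.0959] yaw -1.6131 F [-0.4 -0.5  0.8] w 0.601
[ 0.02 -0.04  0.07] [-0. -0. -0.]
```

```bash
python3 -m creep '[[[0.02,-0.02,0.05,0,0,0,0.4],[0.02,-0.02,0.05,0,0,0,0.4],[0.02,-0.02,0.05,0,0,0,0.4]]]' 30; python3 -m creep '[[[0,0,0.05,0,0,0,0.4],[0,0,0.05,0,0,0,0.4]]]' 30
```

```text
t: 15.38
eef_pos: [0.59, 0.0052, 0.0959]
tool_rot: [0.0, -0.692, 0.722, 0.0]
contact_force: [-3.5, 0.1, 5.4]
gripper_width: 0.608
t: 15.62
eef_pos: [0.59, 0.0053, 0.0958]
tool_rot: [0.0, -0.692, 0.722, 0.0]
contact_force: [-3.9, -0.5, 10.1]
gripper_width: 0.605
```

```bash
python3 -m creep '[[[0,0,-0.08,0,0,0,0.4],[0,0,-0.08,0,0,0,0.62],[0,0,-0.08,0,0,0,0.75],[0,0,-0.08,0,0,0,1],[0,0,-0.08,0,0,0,1],[0,0,-0.08,0,0,0,1],[0,0,-2,0,0,0,1],[0,0,-5,0,0,0,1],[0,0,-10,0,0,0,1]]]' 30; python3 -c "
from h import *
go((.5333,.1935,.19,.74),(.5333,.1935,.06,.74))"
```

```text
t: 16.75
eef_pos: [0.5891, 0.005, 0.1958]
tool_rot: [-0.001, -0.692, 0.722, 0.001]
contact_force: [0.4, -0.0, -0.8]
gripper_width: 0.997
t 16.75 pos [0.5891 0.005  0.1958] yaw -1.6129 F [ 0.4 -0.  -0.8] w 0.997
[-18.6    6.37   0.59] [ 1.000e-03  2.000e-03 -2.353e+00]
[-18.6    6.34  13.59] [ 1.000e-03  2.000e-03 -2.353e+00]
```

```bash
python3 -c "
from h import *
print(bot.get_obs()['q'].round(3))
go()"; python3 -m creep '[[[-4,2,0,0,0,-0.15,1],[-9,3.5,0,0,0,-0.3,1],[-14,5,0,0,0,-0.45,1],[-18,6.3,0,0,0,-0.6,1],[-18.6,6.35,0,0,0,-0.78,1],[-18.6,6.35,0,0,0,-0.96,1],[-18.6,6.35,0,0,0,-1.14,1]]]' 30;python3 look.py 7 s; python3 -c "
from h import *
print(bot.get_obs()['q'].round(3))"
```

```text
[-0.037  0.377 -0.099  1.796  0.044  0.973 -1.766]
t 16.75 pos [0.5891 0.005  0.1958] yaw -1.6129 F [ 0.4 -0.  -0.8] w 0.997
t: 17.62
eef_pos: [0.5347, 0.1938, 0.1963]
tool_rot: [-0.0, 0.973, -0.231, 0.001]
contact_force: [-0.0, 0.6, -0.2]
gripper_width: 0.997
top stacked 550 z 0.1076 ((591.0048217773438, 6.065650939941406), (51.52125549316406, 38.292301177978516), 88.85797119140625) [ 0.59033597  0.0067295  -0.02464506] 0.0
scene stacked 399 z 0.1089 ((591.2578125, 5.679813385009766), (53.42824935913086, 39.399559020996094), 86.3553695678711) [ 0.5914829   0.00554418 -0.04673135] 7.217716274655175e-05
[-0.141  0.369 -0.396  1.83   0.169  0.974 -1.081]
```

View pics/z7.png

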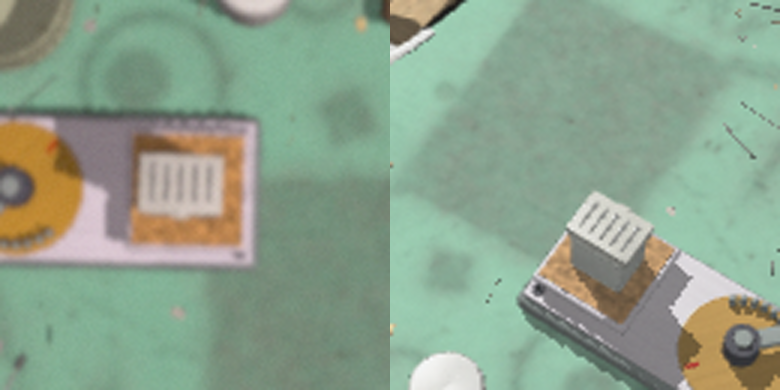

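```bash
python3 -c "
from h import *
go((.533,.1936,.14,.74),(.533,.1936,.056,.74))"
```

```text
t 17.725 pos [0.5347 0.1936 0.1961] yaw -0.472 F [-0.2  0.3  0.7] w 0.997
[-0.16  0.08  5.61] [-0.    -0.002 -1.212]
[-0.17  0.09 14.01] [-0.    -0.002 -1.212]
```

```bash
python3 -m creep '[[[-0.15,0.08,1,0,0,-0.18,1],[-0.15,0.08,2,0,0,-0.36,1],[-0.15,0.08,3,0,0,-0.54,1],[-0.15,0.08,4,0,0,-0.72,1],[-0.15,0.08,4.5,0,0,-0.9,1],[-0.15,0.08,5,0,0,-1.08,1],[-0.15,0.08,5,0,0,-1.212,1],[-0.15,0.08,5,0,0,-1.212,1],[-0.15,0.08,5,0,0,-1.212,1]]]' 30; python3 -c "
from h import *
for c in ('top','scene'): cv2.imwrite(f'pics/{c}8.png',bot.read_camera(c)[0])
q=cv2.imread('pics/scene8.png');cv2.imwrite('pics/z8.png',cv2.resize(q[120:290,310:480],None,fx=3.5,fy=3.5,interpolation=cv2.INTER_CUBIC))
print(bot.get_obs()['q'].round(3))
go((.533,.1936,.056,.74))"
```

```text
t: 18.85
eef_pos: [0.5329, 0.1935, 0.1453]
tool_rot: [0.0, 0.933, 0.359, 0.0]
contact_force: [-0.4, -0.8, -0.9]
gripper_width: 0.998
[ 0.034  0.474 -0.633  1.865  0.349  0.914 -0.027]
t 18.95 pos [0.5328 0.1936 0.1451] yaw 0.7364 F [ 0.3 -0.3 -0.6] w 0.999
[0.01 0.   8.91] [ 0.001 -0.    -0.004]
```

View pics/z8.png

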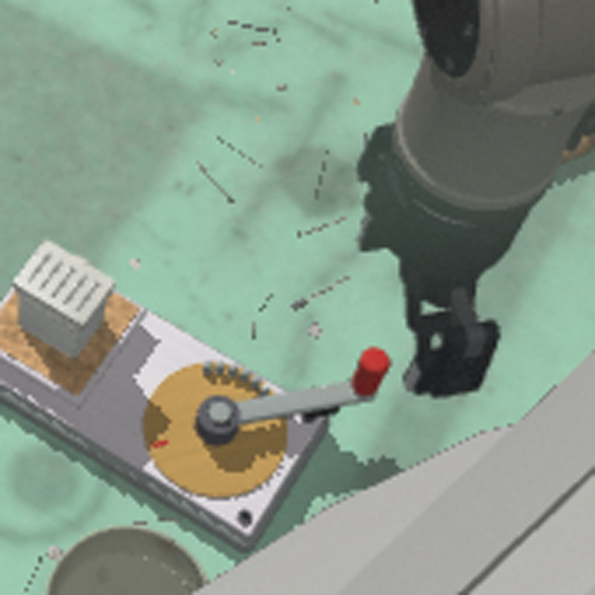

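```bash
python3 -c "
from h import *
for z in (.145,.158,.0955):
    for s in (-.0425,0,.0425):
        u=proj('scene',[.533+s*.74,.1936+s*.67,z]); print(z,s,(u-[310,120])*3.5)"
```

```text
0.145 -0.0425 [368.08866722 261.32400724]
0.145 0 [388.62734042 323.82024716]
0.145 0.0425 [410.02380656 388.92662806]
0.158 -0.0425 [372.19314678 251.08150816]
0.158 0 [393.06559419 314.12275738]
0.158 0.0425 [414.82055767 379.82947822]
0.0955 -0.0425 [353.30366879 298.21914354]
0.0955 0 [372.65787933 358.71317891]
0.0955 0.0425 [392.78447874 421.62141348]
```

```bash
python3 -m creep '[[[0,0,4,0,0,0,1],[0,0,7,0,0,0,1],[0,0,8.7,0,0,0,1],[0,0,8.8,0,0,0,1],[0,0,8.8,0,0,0,1],[0,0,8.8,0,0,0,1]]]' 25; python3 -c "
from h import *
go((.533,.1936,.056,.74))"
```

```text
t: 19.7
eef_pos: [0.5335, 0.1939, 0.058]
tool_rot: [0.0, 0.933, 0.361, 0.001]
contact_force: [-0.5, -0.2, 0.2]
gripper_width: 1.004
t 19.7 pos [0.5335 0.1939 0.058 ] yaw 0.7387 F [-0.5 -0.2  0.2] w 1.004
[-0.06 -0.01  0.2 ] [ 0.001 -0.002 -0.001]
```

```bash
python3 -m creep '[[[0,0,0.1,0,0,0,0.6],[0,0,0.1,0,0,0,0.45],[0,0,0.1,0,0,0,0.3],[0,0,0.1,0,0,0,0.3],[0,0,0.1,0,0,0,0.3],[0,0,0.1,0,0,0,0.3]]]' 25; python3 -m creep '[[[0,0,0,0,0,0,0.1],[0,0,0,0,0,0,0.1],[0,0,0,0,0,0,0.1],[0,0,0,0,0,0,0.1]]]' 25
```

```text
t: 20.45
eef_pos: [0.5327, 0.1936, 0.0558]
tool_rot: [0.0, 0.933, 0.361, -0.0]
contact_force: [0.1, 0.1, 0.1]
gripper_width: 0.298
t: 20.95
eef_pos: [0.5331, 0.1939, 0.0559]
tool_rot: [-0.0, 0.932, 0.361, 0.0]
contact_force: [2.7, 2.4, -0.8]
gripper_width: 0.202
```

```bash
cat > lev.py <<'E'
from h import *
o=bot.get_obs(); d=o['eef_pos'][:2]-[.597,.1243]; a=np.arctan2(d[1],d[0])%(2*np.pi); F=o['contact_force']
q=o['tool_rot']; x=R.from_quat([q[1],q[2],q[3],q[0]]).as_matrix()[:,0]; yaw=np.arctan2(x[1],x[0])
print('t',round(o['t'],2),'ang',round(a,4),'from rest',round(a-2.314,4),'yaw-rest',round(yaw-.739,4),'r',round(np.hypot(*d),4),'z',round(o['eef_pos'][2],4),'Fcw',round(F[0]*np.sin(a)-F[1]*np.cos(a),2),'Frad',round(F[0]*np.cos(a)+F[1]*np.sin(a),2),'Fz',round(F[2],1),'w',round(o['gripper_width'],3))
E
python3 -m creep '[[[0,0,0,0,0,0,0.1],[-0.47,0.01,0,0,0,-0.05,0.1],[-0.95,0.05,0,0,0,-0.1,0.1],[-1.42,0.11,0,0,0,-0.15,0.1],[-1.42,0.11,0,0,0,-0.15,0.1]]]' 60 >/dev/null; python3 lev.py
python3 -m creep '[[[-0.28,0,0,0,0,-0.03,0.1],[-0.28,0,0,0,0,-0.03,0.1]]]' >/dev/null; python3 lev.py
```

```text
t 21.57 ang 2.4589 from rest 0.1449 yaw-rest 0.1504 r 0.0946 z 0.056 Fcw 6.28 Frad 0.24 Fz -2.9 w 0.196
t 21.82 ang 2.4912 from rest 0.1772 yaw-rest 0.1801 r 0.0946 z 0.056 Fcw 5.37 Frad -0.2 Fz -1.9 w 0.189
```

```bash
python3 -m creep '[[[-0.28,0,0,0,0,-0.03,0.1],[-0.28,0,0,0,0,-0.03,0.1]]]' >/dev/null; python3 lev.py
python3 -m creep '[[[-0.28,0,0,0,0,-0.03,0.1],[-0.28,0,0,0,0,-0.03,0.1]]]' >/dev/null; python3 lev.py
python3 -m creep '[[[-0.19,0,0,0,0,-0.02,0.1],[-0.19,0,0,0,0,-0.02,0.1]]]' >/dev/null; python3 lev.py
python3 -m creep '[[[-0.19,0,0,0,0,-0.02,0.1],[-0.19,0,0,0,0,-0.02,0.1]]]' >/dev/null; python3 lev.py
python3 -m creep '[[[-0.19,0,0,0,0,-0.02,0.1],[-0.19,0,0,0,0,-0.02,0.1]]]' >/dev/null; python3 lev.py
python3 -m creep '[[[-0.19,0,0,0,0,-0.02,0.1],[-0.19,0,0,0,0,-0.02,0.1]]]' >/dev/null; python3 lev.py
```

```text
t 22.07 ang 2.5243 from rest 0.2103 yaw-rest 0.2101 r 0.0946 z 0.056 Fcw 3.26 Frad -0.74 Fz -1.4 w 0.195
t 22.32 ang 2.5555 from rest 0.2415 yaw-rest 0.2404 r 0.0947 z 0.056 Fcw 3.45 Frad -1.64 Fz -1.3 w 0.195
t 22.57 ang 2.5782 from rest 0.2642 yaw-rest 0.2603 r 0.0947 z 0.056 Fcw 2.75 Frad -1.64 Fz -0.3 w 0.191
t 22.82 ang 2.5973 from rest 0.2833 yaw-rest 0.2803 r 0.0947 z 0.056 Fcw 3.42 Frad -2.12 Fz -1.7 w 0.194
t 23.07 ang 2.6152 from rest 0.3012 yaw-rest 0.3002 r 0.0947 z 0.056 Fcw 4.98 Frad -2.04 Fz -0.5 w 0.196
t 23.32 ang 2.6322 from rest 0.3182 yaw-rest 0.32 r 0.0947 z 0.056 Fcw 6.05 Frad -2.86 Fz -1.9 w 0.195
```

```bash
python3 -m creep '[[[-0.47,0.04,0,0,0,-0.05,0.1],[-0.95,0.08,0,0,0,-0.1,0.1],[-1.23,0.12,0,0,0,-0.13,0.1],[-1.23,0.12,0,0,0,-0.13,0.1]]]' >/dev/null; python3 lev.py
python3 -m creep '[[[-0.28,0.01,0,0,0,-0.03,0.1],[-0.28,0.01,0,0,0,-0.03,0.1]]]' >/dev/null; python3 lev.py
python3 -m creep '[[[-0.19,0,0,0,0,-0.02,0.1],[-0.19,0,0,0,0,-0.02,0.1]]]' >/dev/null; python3 lev.py
python3 -m creep '[[[-0.19,0.01,0,0,0,-0.02,0.1],[-0.19,0.01,0,0,0,-0.02,0.1]]]' >/dev/null; python3 lev.py
python3 -m creep '[[[-0.19,0,0,0,0,-0.02,0.1],[-0.19,0,0,0,0,-0.02,0.1]]]' >/dev/null; python3 lev.py
```

```text
t 23.82 ang 2.7682 from rest 0.4542 yaw-rest 0.4502 r 0.0948 z 0.056 Fcw 2.86 Frad -1.68 Fz 1.6 w 0.194
t 24.07 ang 2.7977 from rest 0.4837 yaw-rest 0.4806 r 0.0948 z 0.0559 Fcw 3.43 Frad -1.47 Fz 1.7 w 0.196
t 24.32 ang 2.8165 from rest 0.5025 yaw-rest 0.5006 r 0.0947 z 0.0559 Fcw 4.3 Frad -1.54 Fz 1.3 w 0.194
t 24.57 ang 2.8331 from rest 0.5191 yaw-rest 0.5209 r 0.0948 z 0.056 Fcw 5.54 Frad -2.15 Fz 1.4 w 0.196
t 24.82 ang 2.8506 from rest 0.5366 yaw-rest 0.5408 r 0.0948 z 0.0559 Fcw 6.44 Frad -1.04 Fz -0.3 w 0.194
```

```bash
python3 -m creep '[[[-0.47,0.04,0,0,0,-0.05,0.1],[-0.95,0.08,0,0,0,-0.1,0.1],[-1.23,0.12,0,0,0,-0.13,0.1],[-1.23,0.12,0,0,0,-0.13,0.1]]]' >/dev/null; python3 lev.py
python3 -m creep '[[[-0.19,0.01,0,0,0,-0.02,0.1],[-0.19,0.01,0,0,0,-0.02,0.1]]]' >/dev/null; python3 lev.py
python3 -m creep '[[[-0.19,0.01,0,0,0,-0.02,0.1],[-0.19,0.01,0,0,0,-0.02,0.1]]]' >/dev/null; python3 lev.py
python3 -m creep '[[[-0.14,0,0,0,0,-0.015,0.1],[-0.14,0,0,0,0,-0.015,0.1]]]' >/dev/null; python3 lev.py
python3 -m creep '[[[-0.14,0,0,0,0,-0.015,0.1],[-0.14,0,0,0,0,-0.015,0.1]]]' >/dev/null; python3 lev.py
python3 -m creep '[[[-0.14,0,0,0,0,-0.015,0.1],[-0.14,0,0,0,0,-0.015,0.1]]]' >/dev/null; python3 lev.py
python3 -m creep '[[[-0.14,0,0,0,0,-0.015,0.1],[-0.14,0,0,0,0,-0.015,0.1]]]' >/dev/null; python3 lev.py
```

```text
t 25.32 ang 2.9875 from rest 0.6735 yaw-rest 0.6709 r 0.0949 z 0.0559 Fcw 2.74 Frad 0.09 Fz 3.7 w 0.194
t 25.57 ang 3.0086 from rest 0.6946 yaw-rest 0.691 r 0.0949 z 0.0559 Fcw 3.4 Frad 1.33 Fz 5.7 w 0.19
t 25.82 ang 3.027 from rest 0.713 yaw-rest 0.7113 r 0.0949 z 0.0559 Fcw 5.38 Frad 1.77 Fz 6.4 w 0.193
t 26.07 ang 3.0382 from rest 0.7242 yaw-rest 0.7263 r 0.0949 z 0.0559 Fcw 4.63 Frad 1.24 Fz 4.8 w 0.194
t 26.32 ang 3.0514 from rest 0.7374 yaw-rest 0.7412 r 0.0949 z 0.0559 Fcw 6.1 Frad 0.05 Fz 4.5 w 0.195
t 26.57 ang 3.0636 from rest 0.7496 yaw-rest 0.7562 r 0.0949 z 0.0559 Fcw 6.29 Frad 0.94 Fz 4.4 w 0.19
t 26.82 ang 3.0769 from rest 0.7629 yaw-rest 0.7713 r 0.0949 z 0.0559 Fcw 6.51 Frad 1.29 Fz 2.9 w 0.191
```

```bash
python3 -m creep '[[[-0.47,0.03,0,0,0,-0.05,0.1],[-0.95,0.07,0,0,0,-0.1,0.1],[-1.04,0.08,0,0,0,-0.11,0.1],[-1.04,0.08,0,0,0,-0.11,0.1]]]' >/dev/null; python3 lev.py
python3 -m creep '[[[-0.14,0,0,0,0,-0.015,0.1],[-0.14,0,0,0,0,-0.015,0.1]]]' >/dev/null; python3 lev.py
python3 -m creep '[[[-0.14,0,0,0,0,-0.015,0.1],[-0.14,0,0,0,0,-0.015,0.1]]]' >/dev/null; python3 lev.py
python3 -m creep '[[[-0.1,0,0,0,0,-0.01,0.1],[-0.1,0,0,0,0,-0.01,0.1],[-0.1,0,0,0,0,-0.01,0.1]]]' >/dev/null; python3 lev.py
python3 - <<'E'
from h import *
ims=[]
for c in ("top","scene"):
    p,d=bot.read_camera(c); P=cloud(c,d); np.save(f"pics/P_{c}9.npy",P); cv2.imwrite(f"pics/{c}9.png",p); ims.append(p)
    m=(np.abs(P[...,0]-.592)<.04)&(np.abs(P[...,1]-.005)<.04)&(P[...,2]>.12)&(P[...,2]<.15)
    print(c,m.sum(),np.median(P[m],0),cv2.minAreaRect((P[m][:,:2]*1000).astype(np.float32)) if m.sum()>5 else '')
z=lambda im,x,y,s,f:cv2.resize(im[y-s:y+s,x-s:x+s],None,fx=f,fy=f,interpolation=cv2.INTER_CUBIC)
cv2.imwrite("pics/z9.png",np.hstack([z(ims[0],270,190,65,3),z(ims[1],360,220,65,3)]))
E
```

```text
t 27.32 ang 3.1951 from rest 0.8811 yaw-rest 0.8811 r 0.0951 z 0.0559 Fcw 6.14 Frad 0.76 Fz 5.1 w 0.196
t 27.57 ang 3.2086 from rest 0.8946 yaw-rest 0.8963 r 0.095 z 0.0559 Fcw 5.42 Frad 1.52 Fz 5.4 w 0.192
t 27.82 ang 3.226 from rest 0.912 yaw-rest 0.9112 r 0.0951 z 0.0559 Fcw 3.31 Frad 0.32 Fz 7.0 w 0.195
t 28.2 ang 3.2343 from rest 0.9203 yaw-rest 0.9211 r 0.0951 z 0.0559 Fcw 4.4 Frad 0.44 Fz 5.4 w 0.195
top 601 [0.59129752 0.00535319 0.13304896] ((590.4625244140625, 5.612781524658203), (51.83195495605469, 38.90839385986328), 88.8629379272461)
scene 458 [0.59482761 0.00650028 0.13425043] ((591.306396484375, 5.585605621337891), (53.20004653930664, 40.55217361450195), 86.9174575805664)
```

View pics/z9.png

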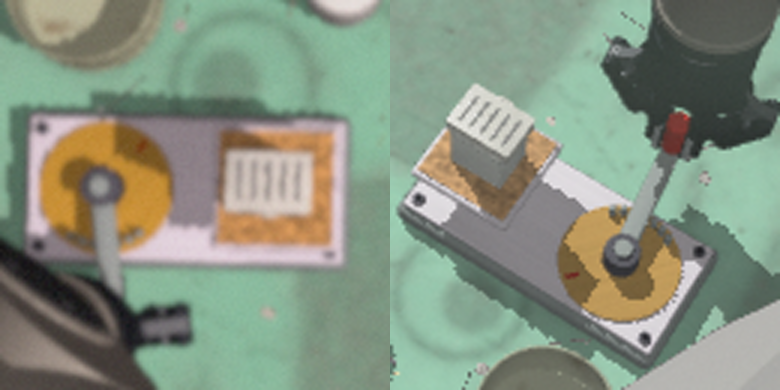

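```bash
cat > bar.py <<'E'
from h import *
import sys
n=sys.argv[1]
piv=np.array([.597,.1243])
for c in ("top","scene"):
    P=np.load(f"pics/P_{c}{n}.npy"); d=P[...,:2]-piv; r=np.hypot(d[...,0],d[...,1]); a=np.arctan2(d[...,1],d[...,0])%(2*np.pi)
    a0=2.314 if n=='' else 3.23
    m=(np.abs(P[...,2]-.05)<.0055)&(r>.02)&(r<.08)&(np.abs(a-a0)<.5)&(np.abs((a-a0)*r)<.02)
    # mean angle weighted: per-radius-bin midpoint
    mids=[]
    for lo in np.arange(.022,.078,.004):
        k=m&(r>=lo)&(r<lo+.004)
        if k.sum()>6: mids.append((lo+.002,np.median(a[k]),k.sum(),np.ptp(a[k])*(lo+.002)))
    mids=np.array(mids); B=P[m][:,:2]-piv; v=np.linalg.svd(B-B.mean(0))[2][0]
    print(n,c,m.sum(),'median ang',np.median(mids[:,1]).round(4),'svd',(np.arctan2(v[1],v[0])%np.pi).round(4)); print(mids.round(3)[:, :].tolist()[::3])
E
python3 bar.py ''; python3 bar.py 9
```

```text
top 232 median ang 2.3366 svd 2.2981
[[0.024, 2.367, 15.0, 0.016], [0.036, 2.357, 15.0, 0.014], [0.048, 2.338, 16.0, 0.013], [0.06, 2.321, 16.0, 0.015], [0.072, 2.32, 14.0, 0.014]]
 scene 183 median ang 2.2914 svd 2.3233
[[0.024, 2.238, 14.0, 0.016], [0.036, 2.319, 13.0, 0.015], [0.048, 2.284, 13.0, 0.015], [0.06, 2.238, 11.0, 0.016], [0.072, 2.331, 11.0, 0.013]]
9 top 194 median ang 3.2562 svd 0.1194
[[0.024, 3.287, 16.0, 0.015], [0.036, 3.252, 15.0, 0.016], [0.048, 3.245, 16.0, 0.015], [0.06, 3.241, 15.0, 0.014]]
9 scene 168 median ang 3.2188 svd 0.0832
[[0.024, 3.209, 12.0, 0.017], [0.036, 3.242, 15.0, 0.015], [0.048, 3.235, 11.0, 0.015], [0.06, 3.213, 11.0, 0.016], [0.072, 3.24, 9.0, 0.013]]
```

```bash
python3 -m creep '[[[-0.07,0,0,0,0,-0.008,0.1],[-0.07,0,0,0,0,-0.008,0.1],[-0.07,0,0,0,0,-0.008,0.1],[-0.07,0,0,0,0,-0.008,0.1]]]' ; python3 lev.py
python3 - <<'E'
from h import *
for c in ("top","scene"):
    p,d=bot.read_camera(c); P=cloud(c,d); np.save(f"pics/P_{c}10.npy",P); cv2.imwrite(f"pics/{c}10.png",p)
    m=(np.abs(P[...,0]-.592)<.04)&(np.abs(P[...,1]-.005)<.04)&(P[...,2]>.12)&(P[...,2]<.15)
    print(c,m.sum(),np.median(P[m],0),cv2.minAreaRect((P[m][:,:2]*1000).astype(np.float32)))
    for l in ("cup","stone","bottle"):
        for s in bot.silhouettes(c,l)[:1]:
            k=s['mask']&(d>0); print(l,round(s['p'],2),np.median(P[k],0).round(4))
E
python3 bar.py 10; python3 lev.py
```

```text
t: 28.8
eef_pos: [0.5024, 0.1151, 0.0559]
tool_rot: [-0.001, 0.672, 0.741, -0.0]
contact_force: [-1.3, 4.9, 6.0]
gripper_width: 0.192
t 28.8 ang 3.2388 from rest 0.9248 yaw-rest 0.9291 r 0.0951 z 0.0559 Fcw 5.01 Frad 0.79 Fz 6.0 w 0.192
top 599 [0.5912889  0.00522733 0.1330773 ] ((590.4912109375, 5.610530853271484), (51.80052947998047, 38.93490219116211), 88.68215942382812)
cup 0.96 [ 0.7343 -0.0446  0.0465]
stone 0.55 [ 0.7204 -0.1569  0.0198]
bottle 0.78 [ 0.726  -0.2613  0.0491]
scene 458 [0.59410283 0.00712544 0.13424941] ((591.4266357421875, 5.911632537841797), (53.52541732788086, 40.869483947753906), 87.79120635986328)
cup 0.7 [ 0.744  -0.0391  0.0473]
stone 0.51 [ 0.7239 -0.1538  0.0208]
bottle 0.71 [0.5941 0.0063 0.1343]
10 top 190 median ang 3.264 svd 0.1287
[[0.024, 3.275, 16.0, 0.015], [0.036, 3.265, 15.0, 0.014], [0.048, 3.245, 16.0, 0.015], [0.06, 3.239, 15.0, 0.014]]
10 scene 170 median ang 3.2293 svd 0.0882
[[0.024, 3.201, 12.0, 0.015], [0.036, 3.172, 12.0, 0.015], [0.048, 3.223, 12.0, 0.014], [0.06, 3.212, 12.0, 0.014], [0.072, 3.228, 11.0, 0.015]]
t 29.2 ang 3.239 from rest 0.925 yaw-rest 0.9291 r 0.095 z 0.0559 Fcw 5.83 Frad 1.4 Fz 5.5 w 0.196
```

View pics/scene10.png

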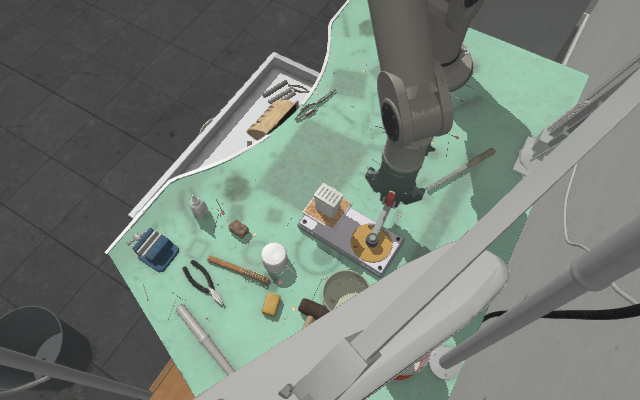

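The column stands on the raised table (326,198), the knob is held at (391,198), and the cup, stone and bottle are in place. The force at the knob is mid-jump in click 4, so I am handing in.

```bash
python3 -c "
from station import bot
print(bot.hand_in())"
```

```text
the job is handed in; nothing more can be done
None
```

I stacked the flat box on the ring box on the cork table and swung the lever to the fourth click. I handed in at about 29 s with the knob still held at 60 N grip. No verdict was reported.

- **Column:** the ring box was about 1 mm off the table's centre, and the flat box within 1 mm of the ring box. Both were set down at the table's yaw, and the cameras read all the edges parallel to within about 0.03 rad. After the lift the column was still upright. Its top had risen about 25 mm, which means about 0.91 rad of lever.
- **Lever:** I felt push jumps at about 0.30, 0.51 and 0.72 rad from rest, so I expected the fourth near 0.925 rad. The arm finished at 0.925 rad, with about 5–6 N of push at the knob. It never went further, so it did not reach the fifth click.
- **Bystanders:** the last pictures show the cup, stone and bottle where they stood. In the scene view the network put the bottle on the stack; the top view and the picture itself show it in its place.

**Disagreements:**
- The red mark on the ring suggested click 4 at about 0.91 rad, taking the mark to sit opposite the ring's x axis.
- The bar's angle read from the depth images scatters by about 0.02–0.03 rad.
- The push was noisy and smaller than the stated values, and on the approach to click 4 it dropped later than the earlier clicks suggested.

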